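# Lay the girder across the bridge piers

## Robot

A 6-joint arm with a two-finger parallel gripper is mounted at the origin on a cart in front of the work surface, level with it; the furniture and walls round the work are solid. World frame = base frame: x ahead of the robot, y to its left, z up, the work surface at z = 0. Lengths are in m, angles in rad, forces in N, time in s.
With the tool pointing down it reaches from about 0.225 to 0.875 m from the base axis. Payload 3.4 kg.
Tool frame: the origin (TCP) lies at the very end of the fingers, on their centre line; the grasp point (between the pads) lies 19 mm behind it (manip.hold_point_z is the distance from the TCP to the grasp point, in m); z points along the fingers, y is the line along which they close (so a half turn about z gives the same grasp; the last joint's range is limited). The gripper opens to 85 mm and grips with 20 to 120 N. Pads are 22 mm wide; open, the fingers measure 114 mm over their backs; the gripper's body (76 mm by 85 mm) begins 54 mm behind the grasp point. The pads swing forward as they close: fully open they stand 13 mm farther back than shut.
Start: joints at [1.226, 0.276, 1.505, -0, 1.361, -0.121], TCP at [0.128, 0.561, 0.231] pointing down, gripper open.
Joint ranges: [-2.89, 2.89], [-0.75, 2.08], [0.22, 2.7], [-1.18, 4.32], [0.11, 2.71], [-2.7, 2.7]. Speed limits (rad/s): [2.57, 2.57, 3.14, 3.14, 3.14, 3.14].

## Interface

Orientations are given as a unit quaternion [w, x, y, z].
In Python, from rig import readout, viewer, order, manip gives the robot as it stands. The module is installed in compiled form; this text tells all that it offers.
- The arm moves only by the tool send_rows, never from a script. Its arguments are lists of equal length, an entry for each row: "xyz": the shift along the world's x, y, z in m, a list of three; "delta_rot": the turn, a rotation vector about the world's x, y, z in degrees, a list of three. In form: {"xyz": [[tx, ty, tz], ...], "delta_rot": [[wx, wy, wz], ...]}. A call has 1 to 12 rows; each row shifts and turns the commanded pose from where the row before left it; what a row does not reach is not made up. A row lasts 1/10 s, in which the tool goes at most 50 mm and 8.59 degrees, less where a joint would pass 70% of its speed; a pose out of reach is approached as far as the arm can. A call with a gripper value outside its range is refused whole. "gripper" is the finger opening in m, from 0 to 0.0854, set as the call begins (left out, the last holds). The fingers move at their own pace and stop on an object; "force" is the grip in N (left out, the last holds). Time passes only in rows, so rows that do not move let the fingers close. It gives the time, the measured TCP pose, the force, the opening and the grip force at its end, in the units of the state.
- readout.get_state(): the state, without advancing time (a new reading comes with each control period).
- viewer.get_image(name): name is "scene" or "top" or "wrist"; returns a dict with "color" (420x560x3 uint8, red, green, blue), "depth" (420x560 float32, m along the optical axis (not along the pixel's ray), 0 where there is no reading), "K" (3x3 intrinsics, pixels), "camera_from_world" (4x4, takes a point from world to camera coordinates). Camera axes: x right, y up, looking along -z (the intrinsics and any distortion apply to the point x, -y, -z); pixel columns grow to the right and rows downward; lengths in m; the calibration is good to about 2 mm. A picture is of the moment at which its call begins.
- order.sign_off(): hands the job in; it is judged then, once.
The state is a dict: "clock": time; "qpos": joint angles; "qd": joint speeds; "effort": joint torques, N m; "position": TCP position; "ee_rot": TCP orientation; "contact_force": force on the tool from outside, world axes, zero at the start; "moment": the same for the moment, N m; "width": finger opening in m; "gripper_force": force on a finger pad.
Only numpy, scipy, OpenCV 4.12 (cv2) and the standard library are available. Lean on these libraries where they do the work, as an engineer would, in place of code of your own. Each camera call takes 0.05 s, during which the arm holds its last target. There are 200 camera calls.

## Task

Unload the yellow girder from the grey flat car on the short siding down on the table (not the one in the train on the raised line) and lay it across the two concrete piers so that it bridges the painted stream: upright as it lay on the car, centred and in line with the two piers, resting on both. Leave the flat car standing where it is.

Things in the scene. Friction and masses are not known exactly. Their poses are not given: they have to be found in the camera images.
- girder: yellow toy bridge girder, I-beam 18 mm wide (x), 140 mm long (y), 24 mm high (z), 25 to 45 g; origin at the centre of its underside, z up. It starts upright along the flat car's deck, its underside at deck height; flanges at top and bottom can be pinched across x at mid-length. Its two ends are alike.
- flat_car: grey flat car, loose, about 0.25 kg, on a short siding track (14 mm high, black roadbed) on the table; not the similar car with a girder in the train on the raised line. 57 mm wide (x), 230 mm long (y); origin under its centre, z up. Flat deck 50 mm wide, 26 mm above the origin (39 mm above the table), under the girder: keep fingertips above it.
- bridge_piers: two grey concrete bridge piers on one fixed plywood board (76 x 176 x 8 mm) with a blue stream painted between them. Origin at the centre of the board's underside, y from pier to pier, z up. Piers at y = -50 and +50 mm; each has a flat dark top 44 mm in x, 20 mm in y, 70 mm above the origin. The gap between them is 74 mm at the tops, 66 mm at the footings.
- span_mid (a point): the point midway between the two piers at the height of their tops (70 mm above the table), where the centre of the girder's underside belongs; same axes as the piers

How it is judged:
By the outcome, as a careful person would: the job done as asked, in the order asked, and still so for the second after the job is handed in, with the robot touching nothing.
It also fails if it takes over 32 s, if anything falls off the work surface, if the arm or the gripper's body presses on something with over 40 N, if the wrist force passes 120 N, or if a joint passes its speed limit or range.

## Working session

There is one attempt and no reset: what is moved stays moved. The work goes in short steps, Python scripts to look and compute and a tool call to move; the robot and the scene stay as the last step left them, time stands still between calls to the robot, and variables do not carry over. Pictures are saved under pics/ and viewed, at most 10 in all, crops included, and the job is handed in when it is done.

Besides the shell and the picture viewer there is one more tool, called after ">>>" by a JSON object that holds its "method" and its "body". send_rows: Moves the arm, as the interface text tells. Its arguments: {"type":"object","properties":{"xyz":{"type":"array"},"delta_rot":{"type":"array"},"gripper":{"type":"number"},"force":{"type":"number"}},"required":["xyz","delta_rot"]}

```bash
mkdir -p pics; cat > h.py <<'E'
import numpy as np, cv2
from rig import readout, viewer, order, manip
def grab(n,tag):
    d=viewer.get_image(n); np.savez(f'pics/{tag}.npz',**d)
    cv2.imwrite(f'pics/{tag}.png',d['color'][:,:,::-1]); return d
def load(tag): return dict(np.load(f'pics/{tag}.npz'))
def cloud(d):
    K=d['K'];z=d['depth'];v,u=np.mgrid[:z.shape[0],:z.shape[1]]
    p=np.stack([(u-K[0,2])/K[0,0]*z,-(v-K[1,2])/K[1,1]*z,-z,np.ones_like(z)],-1)
    return (p@np.linalg.inv(d['camera_from_world']).T)[...,:3]
E
python3 - <<'E'
from h import *
a=grab('top','top0');b=grab('scene','scene0')
cv2.imwrite('pics/both.png',cv2.resize(np.vstack([a['color'],b['color']])[:,:,::-1],(400,600)))
print(readout.get_state(),manip.hold_point_z)
for d in(a,b):print(np.linalg.inv(d['camera_from_world']).round(3),d['K'])
E
```

```text
{'clock': 0.1, 'qpos': array([ 1.22598034e+00,  2.76538163e-01,  1.50603660e+00, -3.61324267e-05,
        1.36069755e+00, -1.21010981e-01]), 'qd': array([ 0.00094735, -0.00089941, -0.00054014,  0.0002573 ,  0.00127284,
        0.0004233 ]), 'effort': array([ 4.51971127e-04, -4.17711246e+01, -2.46400791e+01, -2.72198322e-04,
        5.78854364e-03,  3.90621892e-06]), 'position': array([0.12747498, 0.56019366, 0.23051058]), 'ee_rot': array([-1.76654706e-04,  1.11665308e-01,  9.93745517e-01, -8.21228438e-04]), 'contact_force': array([-0.71011486,  0.38635557,  0.27757848]), 'moment': array([ 0.05302519,  0.03559497, -0.03457245]), 'gripper_force': 0.0, 'width': 0.08551899537706696} 0.0187
[[-0.016  0.999 -0.042  0.552]
 [-1.    -0.016 -0.008  0.208]
 [-0.008  0.042  0.999  0.925]
 [ 0.     0.     0.     1.   ]] [[461.53864236   0.         282.44198047]
 [  0.         461.53864236 205.36618235]
 [  0.           0.           1.        ]]
[[-0.762  0.34  -0.551  0.149]
 [-0.647 -0.394  0.652  0.794]
 [ 0.005  0.854  0.52   0.532]
 [ 0.     0.     0.     1.   ]] [[403.33006599   0.         272.65227964]
 [  0.         403.33006599 211.83143163]
 [  0.           0.           1.        ]]
```

View pics/top0.png

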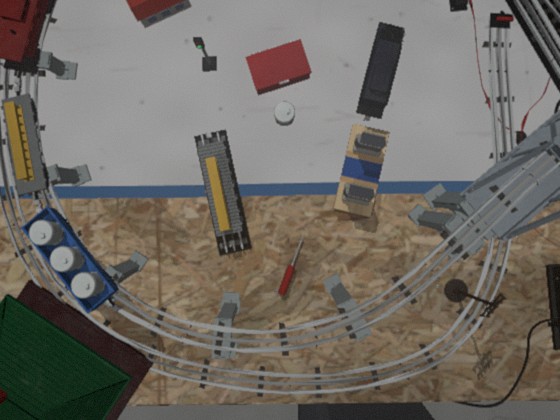

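View pics/scene0.png

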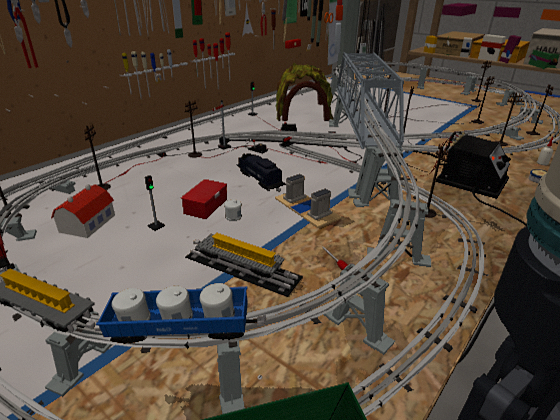

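The top view shows the target girder at about (217,186). The pier tops are at about (369,142) and (358,194), and the raised line lies between the robot and the work.

```bash
python3 - <<'E'
from h import *
d=load('top0');P=cloud(d);c=d['color'].astype(int);z=P[...,2]
v,u=np.mgrid[:420,:560]
yel=(c[...,0]>150)&(c[...,1]>100)&(c[...,2]<90)
g=yel&(u>190)&(u<245)&(v>140)&(v<225)&(abs(z-.063)<.008)
print('girder',g.sum(),P[g].min(0),P[g].max(0))
def rect(m):
    q=P[m];(cx,cy),wh,a=cv2.minAreaRect(q[:,:2].astype(np.float32));l=q[:,:2]-q[:,:2].mean(0)
    w,V=np.linalg.eigh(l.T@l); print(m.sum(),'c',round(cx,4),round(cy,4),'wh',wh,'ang',a,'mean',q.mean(0).round(4),'axis deg',np.degrees(np.arctan2(V[1,1],V[0,1])))
    return q.mean(0)
rect(g)
pt=(abs(z-.07)<.009)&(u>330)&(u<395)&(v>120)&(v<220)
n,lab,st,ce=cv2.connectedComponentsWithStats(pt.astype(np.uint8))
cs=[rect(lab==i) for i in range(1,n) if st[i,4]>60]
a,b=cs[:2];print('mid',(a+b)/2,'dist',np.linalg.norm((a-b)[:2]),'dir',np.degrees(np.arctan2(*(a-b)[[1,0]])))
dk=(u>190)&(u<250)&(v>130)&(v<255)&(abs(z-.039)<.006); rect(dk)
for (uu,vv) in [(265,335),(340,290),(228,310),(205,50),(415,230),(460,290),(284,108),(430,200),(280,65)]:print(uu,vv,P[vv-4:vv+5,uu-4:uu+5].reshape(-1,3).max(0).round(3),P[vv,uu].round(3))
E
```

```text
girder 405 [0.55508137 0.32265111 0.05768456] [0.6818192  0.35719287 0.06660167]
405 c 0.6182 0.3382 wh (0.12712723016738892, 0.016060031950473785) ang 11.043872833251953 mean [0.628  0.341  0.0616] axis deg -170.47806485201386
339 c 0.7072 0.0442 wh (0.044226355850696564, 0.026622723788022995) ang 77.35612487792969 mean [0.7065 0.0447 0.0682] axis deg 75.46756679908157
335 c 0.6105 0.0682 wh (0.04435012489557266, 0.02601523883640766) ang 75.97725677490234 mean [0.6101 0.0686 0.0684] axis deg 76.90528035390251
mid [0.65831942 0.05665858 0.06830401] dist 0.09933146848319863 dir -13.945428723855745
1805 c 0.6246 0.3362 wh (0.17961348593235016, 0.05732191726565361) ang 11.784238815307617 mean [0.6284 0.334  0.0376] axis deg -167.5655849028673
265 335 [0.371 0.262 0.132] [ 0.334  0.254 -0.001]
340 290 [0.552 0.208 0.925] [0.427 0.109 0.049]
228 310 [0.552 0.331 0.925] [0.394 0.319 0.056]
205 50 [0.919 0.376 0.116] [0.882 0.355 0.073]
415 230 [ 0.545 -0.041  0.005] [ 0.537 -0.049  0.   ]
460 290 [0.552 0.208 0.925] [ 0.418 -0.133  0.005]
284 108 [0.786 0.216 0.046] [0.778 0.209 0.039]
430 200 [ 0.604 -0.07   0.02 ] [ 0.596 -0.08   0.003]
280 65 [0.868 0.223 0.051] [0.859 0.215 0.049]
```

```bash
python3 - <<'E'
from h import *
for t in('top0','scene0'):
    P=cloud(load(t)).reshape(-1,3)
    p=np.array([.127,.56]);q=np.array([.62,.338]);s=np.clip((P[:,:2]-p)@(q-p)/((q-p)@(q-p)),0,1)
    m=(np.linalg.norm(P[:,:2]-p-s[:,None]*(q-p),axis=1)<.09)&(P[:,2]<.22)&(P[:,2]>-.05)
    for k in range(6):
        r=m&(s>=k/6)&(s<=(k+1)/6); print(t,k,P[r,2].max().round(3) if r.any() else None)
E
```

```text
top0 0 0.143
top0 1 0.146
top0 2 0.114
top0 3 0.159
top0 4 0.027
top0 5 0.067
scene0 0 None
scene0 1 0.129
scene0 2 0.118
scene0 3 0.159
scene0 4 0.03
scene0 5 0.065
```

>>> {"method": "send_rows", "body": {"xyz": [[0.03,-0.012,0],[0.042,-0.019,0],[0.042,-0.019,0],[0.042,-0.019,0],[0.042,-0.019,0],[0.042,-0.019,0],[0.042,-0.019,0],[0.042,-0.019,0],[0.042,-0.019,0],[0.042,-0.019,0],[0.042,-0.019,0],[0.042,-0.019,-0.01]], "delta_rot": [[0,0,2],[0,0,2],[0,0,2],[0,0,2],[0,0,2],[0,0,2],[0,0,2],[0,0,2],[0,0,2],[0,0,2],[0,0,2],[0,0,2]], "gripper": 0.06}}

```text
clock: 1.3
position: [0.6218, 0.3389, 0.2222]
ee_rot: [0.001, -0.098, 0.995, 0.0]
contact_force: [-0.4, 0.2, 0.3]
width: 0.0599
gripper_force: 0.0
```

>>> {"method": "send_rows", "body": {"xyz": [[0,0,0],[0,0,0],[0,0,0]], "delta_rot": [[0,0,0],[0,0,0],[0,0,0]]}}

```text
clock: 1.6
position: [0.6186, 0.3401, 0.221]
ee_rot: [-0.001, -0.098, 0.995, 0.0]
contact_force: [-0.2, -0.0, 0.9]
width: 0.0603
gripper_force: 0.0
```

```bash
python3 - <<'E'
from h import *
d=grab('wrist','w1');P=cloud(d);c=d['color'].astype(int);z=P[...,2]
s=readout.get_state();print(s['clock'],s['position'],s['ee_rot'],s['width'],s['qpos'])
yel=(c[...,0]>110)&(c[...,1]>70)&(c[...,2]<.5*c[...,1])&(abs(z-.063)<.006)&(abs(P[...,1]-.34)<.08)
q=P[yel];(cx,cy),wh,a=cv2.minAreaRect(q[:,:2].astype(np.float32))
l=q[:,:2]-q[:,:2].mean(0);w,V=np.linalg.eigh(l.T@l);print(yel.sum(),cx,cy,wh,a,q.mean(0),np.degrees(np.arctan2(V[1,1],V[0,1])))
E
```

```text
1.65 [0.61844891 0.34041192 0.22149816] [-3.28807566e-04 -9.78935143e-02  9.95196821e-01  1.99417289e-04] 0.05958690382168762 [ 4.04405070e-01  4.81243085e-01  1.20615761e+00  5.82512693e-04
  1.45469869e+00 -1.36255999e+00]
3057 0.6120142340660095 0.33841100335121155 (0.1393439918756485, 0.01777729019522667) 11.071175575256348 [0.60693907 0.33743898 0.06366838] -168.87618943324583
```

View pics/w1.png

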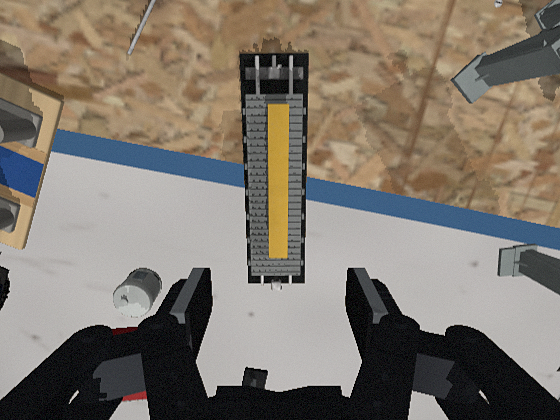

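The wrist view shows the whole girder on the siding car, from (278,103) to (278,258), lined up between the fingers. I'll descend and grip it.

>>> {"method": "send_rows", "body": {"xyz": [[-0.003,-0.001,-0.03],[-0.0035,-0.001,-0.04],[0,0,-0.04],[0,0,-0.03],[0,0,-0.02],[0,0,-0.01],[0,0,-0.006],[0,0,-0.002],[0,0,0],[0,0,0]], "delta_rot": [[0,0,0],[0,0,0],[0,0,0],[0,0,0],[0,0,0],[0,0,0],[0,0,0],[0,0,0],[0,0,0],[0,0,0]]}}

```text
clock: 2.65
position: [0.6139, 0.3381, 0.0447]
ee_rot: [0.001, -0.097, 0.995, 0.0]
contact_force: [0.3, -0.3, 0.6]
width: 0.0599
gripper_force: 0.0
```

>>> {"method": "send_rows", "body": {"xyz": [[0,0,0],[0,0,0],[0,0,0],[0,0,0],[0,0,0],[0,0,0],[0,0,0],[0,0,0]], "delta_rot": [[0,0,0],[0,0,0],[0,0,0],[0,0,0],[0,0,0],[0,0,0],[0,0,0],[0,0,0]], "gripper": 0.01, "force": 35}}

```text
clock: 3.45
position: [0.6133, 0.3378, 0.0437]
ee_rot: [0.0, -0.097, 0.995, 0.0]
contact_force: [-0.8, 0.4, 4.6]
width: 0.0162
gripper_force: 34.2
```

>>> {"method": "send_rows", "body": {"xyz": [[0,0,0.003],[0,0,0.008],[0,0,0.015],[0,0,0.03],[0,0,0.04],[0,0,0.04],[0,0,0.02]], "delta_rot": [[0,0,0],[0,0,0],[0,0,0],[0,0,0],[0,0,0],[0,0,0],[0,0,0]]}}

```text
clock: 4.15
position: [0.6148, 0.3385, 0.2052]
ee_rot: [0.004, -0.097, 0.995, 0.001]
contact_force: [1.0, 0.1, 0.1]
width: 0.0163
gripper_force: 34.1
```

>>> {"method": "send_rows", "body": {"xyz": [[0.003,-0.02,0],[0.004,-0.03,0],[0.004,-0.03,0],[0.004,-0.03,0],[0.005,-0.03,0],[0.005,-0.03,0],[0.005,-0.03,0],[0.005,-0.03,0],[0.005,-0.03,0],[0.005,-0.021,0],[0,0,0],[0,0,0]], "delta_rot": [[0,0,-2],[0,0,-2.5],[0,0,-2.5],[0,0,-2.5],[0,0,-2.5],[0,0,-2.5],[0,0,-2.5],[0,0,-2.5],[0,0,-2.5],[0,0,-3],[0,0,0],[0,0,0]]}}

```text
clock: 5.35
position: [0.6573, 0.0558, 0.1985]
ee_rot: [-0.001, 0.121, 0.993, 0.0]
contact_force: [0.1, 0.6, -0.2]
width: 0.0168
gripper_force: 34.2
```

```bash
python3 - <<'E'
from h import *
d=grab('wrist','w2');P=cloud(d);c=d['color'].astype(int);z=P[...,2]
t=grab('top','top2');s=grab('scene','scene2')
cv2.imwrite('pics/w2b.png',np.vstack([d['color'],s['color'][60:240]])[:,:,::-1])
st=readout.get_state();print(st['clock'],st['position'],st['ee_rot'],st['width'])
n=st['ee_rot'];print('tool y-90 deg',2*np.degrees(np.arctan2(n[2],n[1]))-180)
def rect(m,l):
    q=P[m];(cx,cy),wh,a=cv2.minAreaRect(q[:,:2].astype(np.float32));e=q[:,:2]-q[:,:2].mean(0);w,V=np.linalg.eigh(e.T@e)
    print(l,m.sum(),'c',cx,cy,wh,a,'mean',q.mean(0).round(4),'axis',np.degrees(np.arctan2(V[1,1],V[0,1])))
yel=(c[...,0]>110)&(c[...,1]>70)&(c[...,2]<.5*c[...,1])&(z>.12)&(z<.25);rect(yel,'girder')
pt=(abs(z-.07)<.006)&(abs(P[...,1]-.057)<.07)&(abs(P[...,0]-.658)<.1)
k,lab,stt,_=cv2.connectedComponentsWithStats(pt.astype(np.uint8))
for i in range(1,k):
    if stt[i,4]>100: print(stt[i]);rect(lab==i,'pier')
E
```

```text
5.5 [0.65753003 0.0574734  0.19901773] [-4.83840855e-04  1.19877344e-01  9.92788570e-01  2.09731287e-04] 0.016570458563443403
tool y-90 deg -13.770049555784937
girder 11674 c 0.6452584266662598 0.05910644680261612 (0.018282536417245865, 0.11760026961565018) 75.78797912597656 mean [0.6359 0.0613 0.2185] axis 165.8370352527177
[304 124   6  34 164]
pier 164 c 0.6147656440734863 0.08933745324611664 (0.003666928270831704, 0.025357499718666077) 75.89684295654297 mean [0.6144 0.0893 0.0702] axis 166.7963652840846
```

View pics/w2b.png

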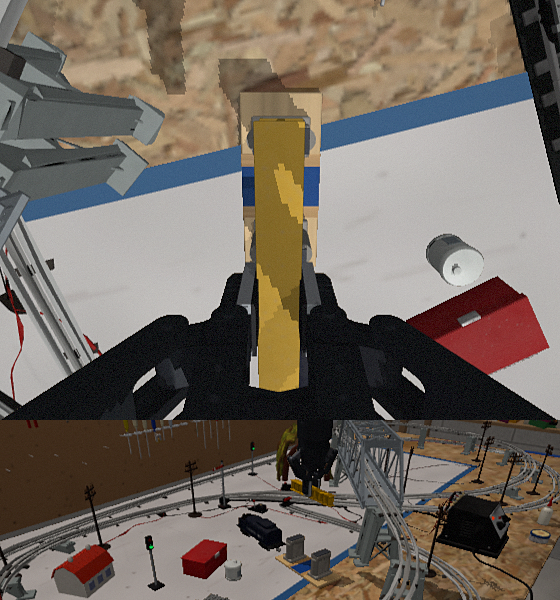

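The girder is held upright over the piers, running from (278,121) to (283,388) in the wrist view. One refinement of the pier centre, then I'll place it.

```bash
python3 - <<'E'
from h import *
mid=np.array([.6585,.0565]);a=np.radians(-14);e=np.array([np.cos(a),np.sin(a)]);f=np.array([-e[1],e[0]])
for t in('top0','scene0'):
    P=cloud(load(t));r=P[...,:2]-mid;s=r@e;w=r@f
    for zr in((.064,.078),(.067,.078)):
        for sg in(-1,1):
            m=(P[...,2]>zr[0])&(P[...,2]<zr[1])&(sg*s>.03)&(sg*s<.075)&(abs(w)<.04)
            if m.sum()>20: print(t,zr,sg,m.sum(),'s',np.percentile(s[m],[2,50,98]).round(4),'w',np.percentile(w[m],[2,50,98]).round(4),'z',np.median(P[m][:,2]).round(4))
# girder in top2
d=load('top2');P=cloud(d);c=d['color'].astype(int);m=(c[...,0]>90)&(c[...,2]<.5*c[...,1])&(c[...,1]>60)&(P[...,2]>.18)&(P[...,2]<.25);r=P[...,:2]-mid
n,lab,st,_=cv2.connectedComponentsWithStats(m.astype(np.uint8))
for i in range(1,n):
    k=lab==i
    if st[i,4]>60:print('girder',k.sum(),np.percentile((r@e)[k],[1,99]),np.percentile((r@f)[k],[1,50,99]),np.median(P[k][:,2]))
d=load('w2');P=cloud(d);c=d['color'].astype(int);m=(c[...,0]>110)&(c[...,1]>70)&(c[...,2]<.5*c[...,1])&(P[...,2]>.2)&(P[...,2]<.25)
r=P[...,:2]-mid;print('w2',np.percentile((r@e)[m],[.5,99]),np.percentile((r@f)[m],[1,99]),np.polyfit((r@e)[m],P[m][:,2],1),np.polyfit((r@e)[m],(r@f)[m],1))
E
```

```text
top0 (0.064, 0.078) -1 325 s [-0.0619 -0.0499 -0.0372] w [-0.021   0.      0.0211] z 0.0686
top0 (0.064, 0.078) 1 327 s [0.0378 0.0497 0.0624] w [-0.0212  0.0002  0.0214] z 0.0685
top0 (0.067, 0.078) -1 260 s [-0.0605 -0.0493 -0.038 ] w [-0.0208  0.0004  0.0209] z 0.0691
top0 (0.067, 0.078) 1 260 s [0.0394 0.0506 0.0619] w [-0.0213 -0.0011  0.0213] z 0.0688
scene0 (0.064, 0.078) -1 130 s [-0.0647 -0.0545 -0.0398] w [-0.0198  0.0044  0.0236] z 0.0697
scene0 (0.064, 0.078) 1 109 s [0.0353 0.0433 0.0587] w [-0.0199  0.0039  0.024 ] z 0.0695
scene0 (0.067, 0.078) -1 105 s [-0.0645 -0.0535 -0.0395] w [-0.02    0.0027  0.0232] z 0.07
scene0 (0.067, 0.078) 1 90 s [0.0357 0.0464 0.0587] w [-0.02    0.0039  0.0239] z 0.0699
girder 112 [-0.05971718 -0.02968734] [-0.00768888  0.00211707  0.00779605] 0.21714257339020915
w2 [-0.07191365  0.04198954] [-0.00928016  0.00794835] [-0.00289343  0.21855712] [-0.00253381 -0.00085927]
```

>>> {"method": "send_rows", "body": {"xyz": [[0.0015,0.0005,-0.015],[0,0,-0.03],[0,0,-0.03],[0,0,-0.02],[0,0,-0.012],[0,0,-0.007],[0,0,-0.004],[0,0,-0.002],[0,0,0],[0,0,0],[0,0,0]], "delta_rot": [[0,0,0],[0,0,0],[0,0,0],[0,0,0],[0,0,0],[0,0,0],[0,0,0],[0,0,0],[0,0,0],[0,0,0],[0,0,0]]}}

```text
clock: 6.6
position: [0.6601, 0.0571, 0.0801]
ee_rot: [0.001, 0.12, 0.993, 0.0]
contact_force: [0.4, -0.2, -0.1]
width: 0.0163
gripper_force: 34.2
```

>>> {"method": "send_rows", "body": {"xyz": [[0,0,-0.001],[0,0,-0.001],[0,0,0],[0,0,0]], "delta_rot": [[0,0,0],[0,0,0],[0,0,0],[0,0,0]]}}

```text
clock: 7.0
position: [0.6596, 0.0571, 0.0772]
ee_rot: [-0.0, 0.12, 0.993, 0.0]
contact_force: [-0.1, 0.9, -1.4]
width: 0.0164
gripper_force: 34.2
```

Not touching yet. I'll continue in 1 mm steps and check the view.

>>> {"method": "send_rows", "body": {"xyz": [[0,0,-0.001],[0,0,-0.001],[0,0,0],[0,0,0]], "delta_rot": [[0,0,0],[0,0,0],[0,0,0],[0,0,0]]}}

```text
clock: 7.4
position: [0.6596, 0.0572, 0.0752]
ee_rot: [-0.0, 0.12, 0.993, 0.0]
contact_force: [0.4, 0.0, -0.2]
width: 0.0167
gripper_force: 34.2
```

```bash
python3 - <<'E'
from h import *
s=grab('scene','s3');w=grab('wrist','w3')
cr=cv2.resize(s['color'][160:235,250:370],(560,350),interpolation=cv2.INTER_CUBIC)
cv2.imwrite('pics/v3.png',np.vstack([cr,w['color'][60:300]])[:,:,::-1])
P=cloud(w);c=w['color'].astype(int);mid=np.array([.6585,.0565]);a=np.radians(-14);e=np.array([np.cos(a),np.sin(a)]);f=np.array([-e[1],e[0]]);r=P[...,:2]-mid
m=(c[...,0]>90)&(c[...,1]>60)&(c[...,2]<.5*c[...,1])&(P[...,2]>.085)&(P[...,2]<.11)
print('g',np.percentile((r@e)[m],[.5,99]),np.percentile((r@f)[m],[1,99]),np.median(P[m][:,2]))
m=(abs(P[...,2]-.069)<.004)&(abs(r@f)<.04)&(r@e<-.03)&(r@e>-.075)
print('pier',m.sum(),np.percentile((r@e)[m],[2,98]),np.percentile((r@f)[m],[2,98]),np.median(P[m][:,2]))
E
```

```text
g [-0.07003709  0.04382234] [-0.00746532  0.00988019] 0.09539593946041283
pier 3050 [-0.06308644 -0.03831557] [-0.02045867  0.02250092] 0.07054844351238856
```

View pics/v3.png

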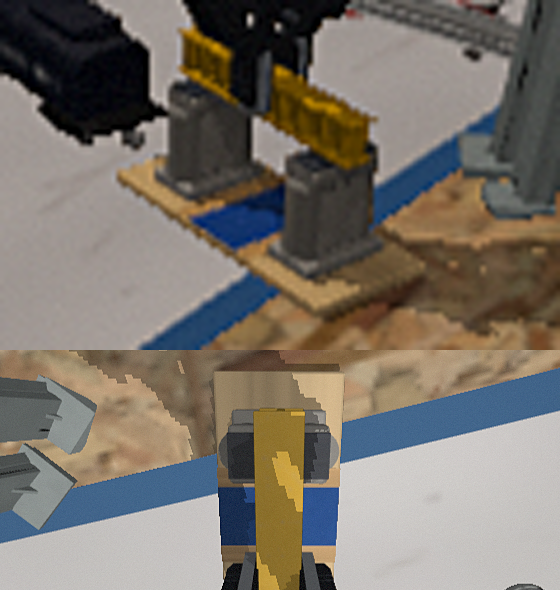

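The girder sits about 1 mm above the pier tops, centred on the dark top (about x=278 in the lower panel). I'll lower it until it touches.

>>> {"method": "send_rows", "body": {"xyz": [[0,0,-0.001],[0,0,0],[0,0,0]], "delta_rot": [[0,0,0],[0,0,0],[0,0,0]]}}

```text
clock: 7.8
position: [0.6598, 0.0573, 0.0748]
ee_rot: [0.0, 0.12, 0.993, 0.0]
contact_force: [-1.3, 0.5, 3.4]
width: 0.0168
gripper_force: 34.4
```

>>> {"method": "send_rows", "body": {"xyz": [[0,0,-0.0005],[0,0,0],[0,0,0]], "delta_rot": [[0,0,0],[0,0,0],[0,0,0]]}}

```text
clock: 8.1
position: [0.6599, 0.0573, 0.0748]
ee_rot: [0.0, 0.12, 0.993, 0.0]
contact_force: [-1.3, 0.6, 6.2]
width: 0.0165
gripper_force: 34.6
```

Contact made. Releasing and retreating upward.

>>> {"method": "send_rows", "body": {"xyz": [[0,0,0.0005],[0,0,0]], "delta_rot": [[0,0,0],[0,0,0]]}}

```text
clock: 8.3
position: [0.6598, 0.0573, 0.0748]
ee_rot: [0.0, 0.12, 0.993, 0.0]
contact_force: [-1.2, 0.5, 5.2]
width: 0.0166
gripper_force: 34.5
```

>>> {"method": "send_rows", "body": {"xyz": [[0,0,0],[0,0,0],[0,0,0],[0,0,0],[0,0,0],[0,0,0]], "delta_rot": [[0,0,0],[0,0,0],[0,0,0],[0,0,0],[0,0,0],[0,0,0]], "gripper": 0.055}}

```text
clock: 8.9
position: [0.6596, 0.0572, 0.0742]
ee_rot: [-0.0, 0.12, 0.993, 0.0]
contact_force: [-0.7, 0.1, 0.0]
width: 0.055
gripper_force: 0.0
```

>>> {"method": "send_rows", "body": {"xyz": [[0,0,0.005],[0,0,0.015],[0,0,0.03],[0,0,0.04],[0,0,0.04],[0,0,0.02],[0,0,0],[0,0,0],[0,0,0]], "delta_rot": [[0,0,0],[0,0,0],[0,0,0],[0,0,0],[0,0,0],[0,0,0],[0,0,0],[0,0,0],[0,0,0]]}}

```text
clock: 9.8
position: [0.6586, 0.0572, 0.2226]
ee_rot: [-0.002, 0.12, 0.993, -0.0]
contact_force: [0.7, -0.1, 0.3]
width: 0.055
gripper_force: 0.0
```

```bash
python3 - <<'E'
from h import *
s=grab('scene','s4');w=grab('wrist','w4')
cr=cv2.resize(s['color'][150:300,170:370],(560,420),interpolation=cv2.INTER_CUBIC)
cv2.imwrite('pics/v4.png',cv2.resize(np.vstack([cr,w['color']])[:,:,::-1],(400,600)))
P=cloud(w);c=w['color'].astype(int);mid=np.array([.6585,.0565]);a=np.radians(-14);e=np.array([np.cos(a),np.sin(a)]);f=np.array([-e[1],e[0]]);r=P[...,:2]-mid
m=(c[...,0]>90)&(c[...,1]>60)&(c[...,2]<.5*c[...,1])&(P[...,2]>.085)&(P[...,2]<.11)
print('g',np.percentile((r@e)[m],[.5,99.5]),np.percentile((r@f)[m],[1,99]),np.polyfit((r@e)[m],P[m][:,2],1),np.polyfit((r@e)[m],(r@f)[m],1))
for g in(-1,1):
    m=(abs(P[...,2]-.07)<.004)&(abs(r@f)<.04)&(g*(r@e)>.03)&(g*(r@e)<.075)
    print('pier',m.sum(),np.percentile((r@e)[m],[2,98]),np.percentile((r@f)[m],[2,98]))
E
```

```text
g [-0.06973505  0.06866329] [-0.00648819  0.0110051 ] [0.0001003  0.09477438] [0.00345421 0.00231973]
pier 912 [-0.06273496 -0.03790291] [-0.02045983  0.02262529]
pier 700 [0.03703627 0.06203799] [-0.02046958  0.02276086]
```

View pics/v4.png

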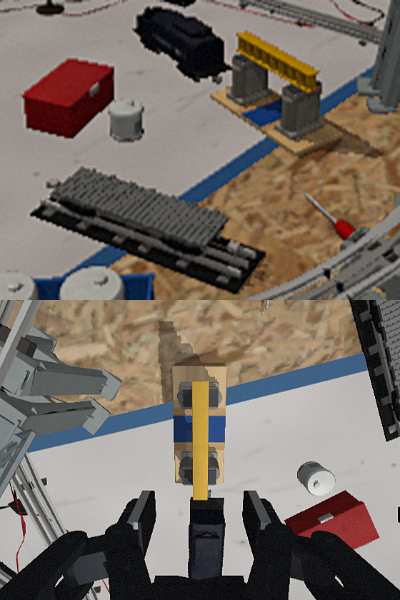

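The girder lies level on both piers. It is within about 1 mm of centre and 0.2° of the pier line. The flat car is still on its siding.

```bash
python3 -c "
from rig import order;print(order.sign_off())"
```

```text
the job is handed in; nothing more can be done
None
```

The yellow girder from the siding car now lies upright across both piers, centred to about 1 mm and in line with them; the flat car is still on its siding, and the job was handed in at about 10 s on the robot clock.

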